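Reset the tablet hardness tester

ROBOT

A 6-joint arm with a two-finger parallel gripper is mounted at the origin on the work surface. World frame = base frame: x ahead of the robot, y to its left, z up, the work surface at z = 0. Lengths are in mm, angles in degrees, forces in N, time in s.
With the tool pointing down it reaches from about 325 to 925 mm from the base axis. Payload 3.1 kg.
Tool frame: the origin (TCP) lies at the very end of the fingers, on their centre line; the grasp point (between the pads) lies grasp_offset behind it (grasp_offset is the distance from the TCP to the grasp point, in mm); z points along the fingers, x is the direction in which the jaws open and shut, and the axes are right-handed (so a half turn about z gives the same grasp; the last joint's range is limited). The gripper opens to 85 mm and grips with 20 to 120 N. Pads are 22 mm wide; open, the fingers measure 114 mm over their backs; the gripper's body (76 mm by 85 mm) begins 54 mm behind the grasp point. The pads swing forward as they close: fully open they stand 13 mm farther back than shut.
Start: joints at [-83.434, 12.427, 92.441, -0, 75.132, -6.429], TCP at [140.559, -609.001, 231.3] pointing down, gripper open.
Joint ranges: [-157.48, 157.48], [-44.54, 120.13], [17.64, 146.25], [-64.5, 244.5], [7.68, 150.69], [-147.95, 147.95]. Speed limits (degrees/s): [159.86, 159.86, 180, 180, 180, 180].

INTERFACE

Orientations are given as [roll, pitch, yaw] about the fixed x, y, z axes, in that order (R = Rz(yaw) Ry(pitch) Rx(roll)).
In Python, from station import * gives the robot as it stands. Calls block until the motion is done:
- goto(position, orientation): joint-space move of the TCP to a pose.
- move_l(position, attitude=None, speed=150): straight line of the TCP; attitude=None keeps the orientation; speed is the mean speed in mm/s.
- move_j(angles): joint-space move.
- grip(opening, squeeze=None): finger opening in mm; squeeze is the grip in N (None keeps the last); returns when the fingers have stopped.
- wait(seconds).
- solve_ik(position, orientation): joint angles nearest the present ones, or None.
- get_obs(): the state.
- get_image(name): name is "scene" or "top" or "wrist"; returns the picture (384x512x3 uint8, red, green, blue); there is no depth.
- get_calibration(name): a dict with "fx", "fy", "cx", "cy" (pixels), "D" ([k1, k2, p1, p2, k3] as OpenCV has them; the pictures are not rectified), "R" (3x3) and "t" (3): a world point X has camera coordinates R X + t; the wrist camera has in their place "mount" (4x4, takes a point from camera to tool coordinates, whose origin is the TCP and whose axes are the tool frame's). Camera axes: x right, y down, z forward; pixel columns grow to the right and rows downward; lengths in mm; the calibration is good to about 2 mm. A picture is of the moment at which its call begins: read the wrist's pose just before it. get_calibration takes no time and is no camera call.
A pose or a line that the arm cannot do raises Unreachable and nothing moves.
- sign_off(): hands the job in, once; it reports no verdict.
Trained networks look in the newest picture that a camera, given by its name, has taken for a name from the list of things; names that differ only in an ending like _2 or _b are one class to them, and where a whole thing is asked for, a point or a joint stands for the part that bears it (a point fixed in the world has none). Each returns a list of dicts, best first, with "score" (0 to 1); they miss things now and then, are a little off and sometimes report something else, mostly with a low value. They report only what shows in the picture. A call takes as long as a camera call.
- spot_in(name, camera): "extent" ([centre column, centre row, width, height] in pixels, round what is visible of it).
- regions_of(name, camera): "region" (384x512 bool, what is visible of it) and "extent" ([centre column, centre row, width, height] in pixels, round what is visible of it).
The state is a dict: "t": time; "joint_pos": joint angles; "qvel": joint speeds; "effort": joint torques, N m; "tcp_pos": TCP position; "ee_rot": TCP orientation; "wrist_force": force on the tool from outside, world axes, zero at the start; "moment": the same for the moment, N m; "grip_width": finger opening in mm.
Only numpy, scipy, OpenCV 4.12 (cv2) and the standard library are available. Lean on these libraries where they do the work, as an engineer would, in place of code of your own. Each camera call takes 0.05 s, during which the arm holds its last target.

TASK

The tablet hardness tester on the bench still holds its last test. First slide the pressing jaw away from the anvil, fully back to its open stop; only then turn the winged reset knob on the dial anticlockwise, fully back to its zero stop. Leave both there, let go, and leave the jar and the mortar behind the tester and the spoon beside it where they are.

Things in the scene. Friction and masses are not known exactly. Their poses are not given: they have to be found in the camera images.
- tester: Grey instrument fixed to the bench, 200 mm (x) by 340 mm (y), flat deck 60 mm high. Origin: centre of its underside; z up; at yaw 0 its -x side faces the robot, +y is to the robot's left. On the +y half a white dial, 170 mm across, centred at (0, 75) mm, with the reset knob; on the -y half, along x at y = -95 mm, the press: anvil at the -x end, sliding jaw beyond it towards +x.
- anvil (a point): Centre of the press's fixed steel anvil, 28 x 40 x 20 mm high, on the deck at tester (-68, -95) mm. At the other end of the press two steel stop blocks, 22 mm high, at tester x = 77, y = -55 and -135 mm, stand behind the open jaw.
- jaw (a joint): Sliding jaw, m: its distance from the open stop. 0 = fully open, against the stop blocks at the tester's +x side; grows as the jaw moves to the tester's -x, towards the anvil; largest 0.055. It moves stiffly (about 2 N) and stays where it is left.
- jaw_plate (a point): Centre of the jaw's upright aluminium plate: 12 mm thick (x), 70 mm wide (y), from 8 to 56 mm above the deck; this point is 32 mm above it, and at tester x = 63 mm when open. A round steel nose sticks out 54 mm from here towards the anvil, its top 20 mm above the deck; what pushes the plate to +x can pass over nose and anvil, 22 to 55 mm above the deck. Axes as the tester's.
- reset (a joint): Reset knob, rad: its angle from the zero stop. 0 = wing against the stop; grows clockwise seen from above, up to 2.5. It is reset by turning it anticlockwise. About 0.07 N m of friction (1.3 N at the wing); stays where it is left.
- reset_axis (a point): Point on the knob's upright axis, 22 mm above the deck. The knob is a black hub 48 mm across, its top 42 mm above the deck.
- wing (a point): Point on the knob's single upright wing, 55 mm from the axis, 22 mm above the deck; turns with the knob. The wing is black, 12 mm thick, reaches out to 80 mm from the axis, from 8 to 36 mm above the deck. At zero it points 160 degrees anticlockwise of the tester's +x. Both sides of it are free to push on.
- zero_stop (a point): Top centre of the zero stop, a steel block fixed on the dial, 14 x 12 x 18 mm high, 75 mm from the knob's axis, on the anticlockwise side of the zeroed wing.
- jar_mid (a point): Centre (half-way up) of a closed amber jar, 72 mm across, 105 mm high, standing on the bench behind the tester (its +x side). To be left alone.
- mortar_mid (a point): Centre (half-way up) of a white mortar bowl, 110 mm across, 60 mm high, standing on the bench behind the tester. To be left alone.
- spoon: Brass spoon, 180 mm long, lying on the bench beside the tester (its -y side); origin under the middle of its length, handle towards its -x. To be left alone.

How it is judged (in metres and radians):
On the way, in this order (a step that is already met when the one before it is completed fails the run):
1. the jaw is slid back to its open stop, before the knob is reset (value of joint jaw below 0.004 m), for 0.2 s.
2. the reset knob is turned back to its zero stop (value of joint reset below 0.07 rad), for 0.2 s.
At the end, for the whole second after the job is handed in: The jaw is within 4 mm of its open stop and the reset knob within 0.07 rad (4 degrees) of its zero stop, both at rest (value of joint jaw below 0.004 m and value of joint reset below 0.07 rad and velocity of joint jaw between -0.01 and 0.01 m/s and velocity of joint reset between -0.05 and 0.05 rad/s); the robot touches nothing.
It fails at once if the jar, the mortar or the spoon is moved by more than 25 mm (distance of any of jar_mid, mortar_mid, spoon from where it was at the start of the episode above 0.025 m).
It also fails if it takes over 45 s, if anything falls off the work surface, if the arm or the gripper's body presses on something with over 40 N, if the wrist force passes 120 N, or if a joint passes its speed limit or range.

## Working session

There is one attempt and no reset: what is moved stays moved. The work goes in short steps, each a Python script; the robot and the scene stay as the last script left them, time stands still between calls to the robot, and variables do not carry over. Pictures are saved under pics/ and viewed, and the job is handed in when it is done.

```bash
mkdir -p pics; ls
python3 - <<'E'
from station import *
import cv2
for n in ["scene","top","wrist"]:
    im=get_image(n); cv2.imwrite(f"pics/{n}0.png",im[:,:,::-1])
    c=get_calibration(n); print(n,c)
print(get_obs())
E
```

```text
pics
scene {'fx': 383.1068171783959, 'fy': 383.1068171783959, 'cx': 254.965404710594, 'cy': 190.54697722558856, 'D': array([-0.13237521,  0.        ,  0.        ,  0.        ,  0.        ]), 'R': array([[-0.13881702,  0.99030588,  0.00490888],
       [ 0.74462343,  0.10764364, -0.6587479 ],
       [-0.65289033, -0.08779015, -0.75234773]]), 't': array([  93.29747022, -394.87914808, 1196.10355249])}
top {'fx': 349.84592235953244, 'fy': 349.84592235953244, 'cx': 253.71968573636084, 'cy': 192.38997805805988, 'D': array([-0.09562589,  0.        ,  0.        ,  0.        ,  0.        ]), 'R': array([[-0.0081754 , -0.99988196, -0.01300917],
       [-0.98766991,  0.01010813, -0.15622411],
       [ 0.15633717,  0.01157157, -0.98763596]]), 't': array([ 20.88700408, 623.31883639, 730.07510957])}
wrist {'fx': 281.7136809179423, 'fy': 281.7136809179423, 'cx': 254.85637867977752, 'cy': 185.16356136020613, 'D': array([-0.05339712,  0.        ,  0.        ,  0.        ,  0.        ]), 'mount': array([[ 9.99999925e-01, -3.83699029e-04,  4.34940872e-05,
        -8.27016985e-01],
       [ 3.49115804e-0
[... 196 characters left out ...]
00000e+00,
         1.00000000e+00]])}
{'t': 0.15, 'joint_pos': array([-8.34335182e+01,  1.24652720e+01,  9.25076490e+01,  3.16923157e-04,
        7.51325745e+01, -6.42971875e+00]), 'qvel': array([-0.06217312, -0.13691988, -0.30388824,  0.04912069, -0.04026957,
       -0.04145118]), 'effort': array([-9.36862125e-04, -3.97449410e+01, -3.04416490e+01, -1.52913240e-04,
        5.84111956e-03,  5.00949554e-06]), 'tcp_pos': array([ 140.49386972, -608.36839178,  230.28247693]), 'ee_rot': array([-1.79987882e+02,  1.04797675e-01, -7.70038700e+01]), 'wrist_force': array([-0.61852781, -0.26314316,  0.30324566]), 'moment': array([ 0.05631756, -0.01088077, -0.06755679]), 'grip_width': 85.74275063268118}
```

View pics/scene0.png

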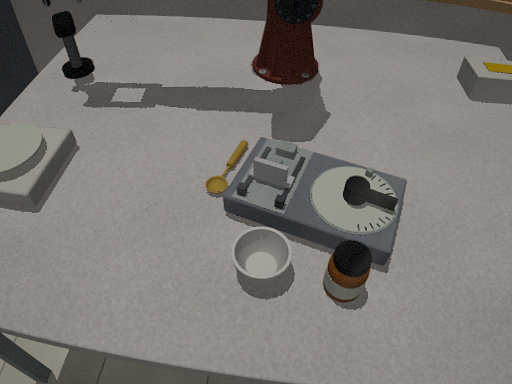

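View pics/top0.png

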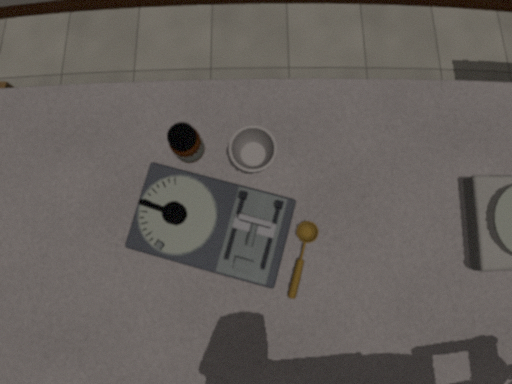

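The top view shows the tester at about (211,224), the dial at (175,214) with its wing pointing to the upper left, and the jaw at (255,225). The jar is at (185,140), the mortar at (252,150) and the spoon at (303,258). I'll zoom in to find the corners.

Run:
```python
import cv2
a=cv2.imread("pics/top0.png")[150:300,115:325]; cv2.imwrite("pics/top0z.png",cv2.convertScaleAbs(cv2.resize(a,None,fx=3.8,fy=3.8,interpolation=cv2.INTER_CUBIC),alpha=1.6))
a=cv2.imread("pics/scene0.png")[130:265,215:415]; cv2.imwrite("pics/scene0z.png",cv2.resize(a,None,fx=4,fy=4,interpolation=cv2.INTER_CUBIC))
```

```text
(no output)
```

View pics/top0z.png

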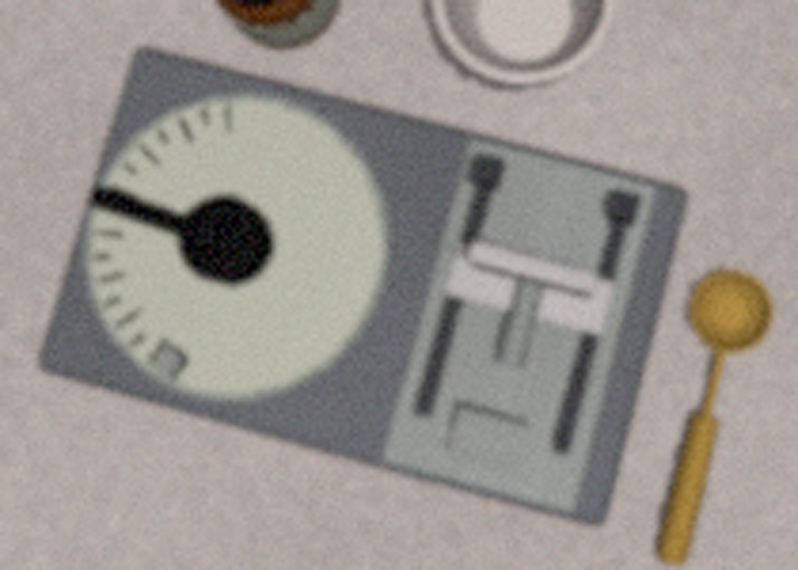

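View pics/scene0z.png

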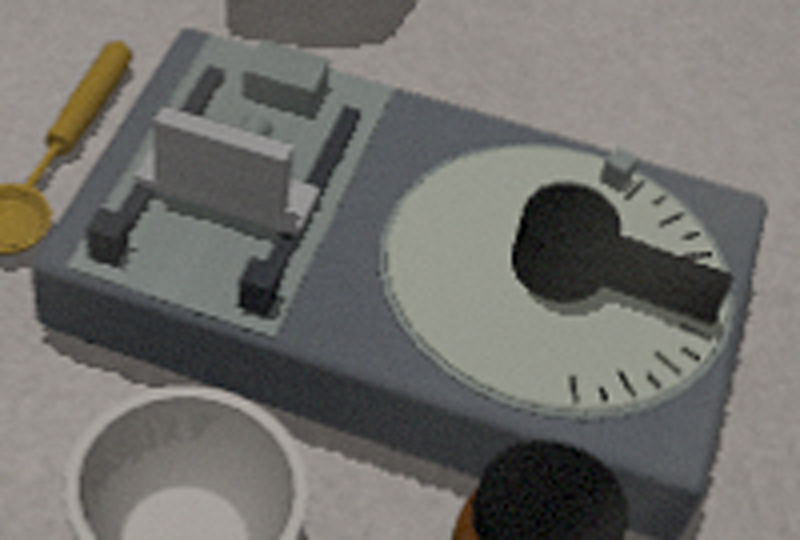

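```bash
cat > h.py <<'E'
from station import *
import numpy as np, cv2
from scipy.optimize import least_squares
def proj(n,X,tcp=None):
    c=get_calibration(n);K=np.array([[c["fx"],0,c["cx"]],[0,c["fy"],c["cy"]],[0,0,1.]])
    return cv2.projectPoints(np.asarray(X,float).reshape(-1,3),cv2.Rodrigues(c["R"])[0],c["t"],K,c["D"])[0][:,0]
def T(p,pose):
    x,y,a=pose; p=np.atleast_2d(np.asarray(p,float)); c,s=np.cos(a),np.sin(a)
    return np.c_[x+c*p[:,0]-s*p[:,1], y+s*p[:,0]+c*p[:,1], p[:,2]]
E
python3 - <<'E'
from h import *
top=np.array([(140,46),(688,188),(602,525),(40,370)])/3.8+[115,150]
sc=np.array([(695,490),(35,270),(185,30),(768,200)])/4+[215,130]
loc=np.array([(100,170),(100,-170),(-100,-170),(-100,170)],float)
def f(p):
    X=T(np.c_[loc,np.full(4,p[3])],p[:3])
    return np.r_[proj("top",X)-top,proj("scene",X)-sc].ravel()
r=least_squares(f,[550,100,-.2,60],x_scale=[100,100,.1,50]);print(r.x,np.degrees(r.x[2]),r.fun.reshape(-1,2).round(1))
pose=r.x[:3]
# knob/wing tip, jaw plate, zero stop from both views
topz=lambda p:np.array(p)/3.8+[115,150]; scz=lambda p:np.array(p)/4+[215,130]
def wingf(q):
    a=q[0]; 
    X=T([[80*np.cos(a),75+80*np.sin(a),96]],pose)
    return np.r_[proj("top",X)[0]-topz((97,195)),proj("scene",X)[0]-scz((731,285))]
s=least_squares(wingf,[2.]);print("wing ang",np.degrees(s.x),s.fun)
def jf(q):
    X=T([[q[0]-6,-60,116],[q[0]-6,-130,116]],pose)
    X2=T([[q[0]+6,-60,116],[q[0]+6,-130,116]],pose)
    return np.r_[(proj("top",(X+X2)/2)-np.array([topz((473,258)),topz((609,289))])).ravel(),(proj("scene",X2)-np.array([scz((292,152)),scz((155,118))])).ravel()]
s=least_squares(jf,[40.]);print("plate x",s.x,s.fun.round(1))
for n,l in [("axis",(0,75,82)),("zero stop",(75*np.cos(2.793+.1),75+75*np.sin(2.793+.1),78))]: print(n,T([l],pose),proj("top",T([l],pose)),proj("scene",T([l],pose)))
E
```

```text
[ 5.53683275e+02  1.12657096e+02 -2.67359518e-01  5.11118815e+01] -15.318571988708976 [[-1.4  0.2]
 [-0.3  0.5]
 [-0.2  1.2]
 [-1.5  0.4]
 [ 0.9  1.8]
 [-2.3 -0.1]
 [-1.3 -0.2]
 [-0.9  0.3]]
wing ang [84.00151429] [-2.46426265 -1.46265811 -0.91542544 -0.87161314]
plate x [26.57931747] [-2.1 -1.1 -4.2 -0.4 -1.4  0.4 -0.7 -1.3]
axis [[573.49720135 184.99248402  82.        ]] [[173.95460861 213.97160651]] [[355.64346552 189.55505762]]
zero stop [[508.26045008 221.99473104  78.        ]] [[156.51162213 244.88608496]] [[371.83078466 169.43025268]]
```

Run:
```python
from h import *
import json
for i,(p,yaw) in enumerate([((530,110,330),-90),((480,60,330),-90)]):
    for y in (yaw,yaw+180,yaw+90):
        q=solve_ik(p,[180,0,y]); 
        if q is not None: print(y,np.round(q,0))
p0=get_obs()
grip(0)
goto((530,110,330),[180,0,-90]); o=get_obs(); im=get_image("wrist"); cv2.imwrite("pics/w1.png",im[:,:,::-1])
print(o["tcp_pos"],o["ee_rot"],o["t"],o["grip_width"])
```

```text
-90 [ 4. -2. 97.  0. 85. 94.]
90 [  4.  -2.  97.  -0.  85. -86.]
0 [ 4. -2. 97. -0. 85.  4.]
-90 [ -1.  -9. 104.  -0.  85.  89.]
90 [ -1.  -9. 104.   0.  85. -91.]
0 [ -1.  -9. 104.  -0.  85.  -1.]
[530.15838348 109.29971021 329.83775141] [ 1.79987079e+02 -1.44010035e-02 -9.00655639e+01] 3.8083 -0.13348844344871472
```

View pics/w1.png

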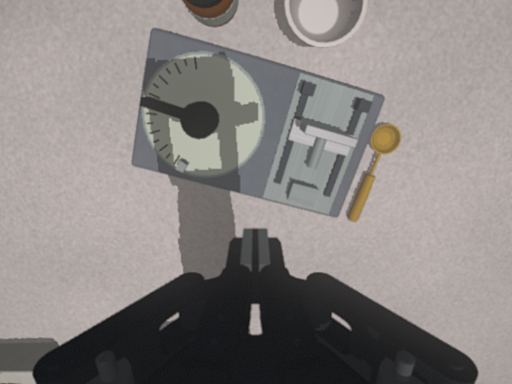

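The first wrist view shows the whole tester, with deck corners near (153,29), (383,96), (337,216) and (134,164). The wing tip is at (143,101). I'll take a second view from farther back.

Run:
```python
from h import *
goto((450,80,300),[180,0,-90]); o=get_obs(); im=get_image("wrist"); cv2.imwrite("pics/w2.png",im[:,:,::-1])
print(repr(o["tcp_pos"]),repr(o["ee_rot"]),o["t"])
a=cv2.imread("pics/w1.png")[20:225,125:405]; cv2.imwrite("pics/w1z.png",cv2.convertScaleAbs(cv2.resize(a,None,fx=2.8,fy=2.8,interpolation=cv2.INTER_CUBIC),alpha=1.4))
cv2.imwrite("pics/w2z.png",im[0:210,100:380,::-1].repeat(1,0) if 0 else cv2.convertScaleAbs(cv2.resize(im[0:210,100:380,::-1],None,fx=2.8,fy=2.8,interpolation=cv2.INTER_CUBIC),alpha=1.4))
```

```text
array([449.6063521 ,  79.51937173, 299.82494891]) array([-1.79964243e+02,  7.02719087e-03, -9.00674372e+01]) 4.3083
```

View pics/w1z.png

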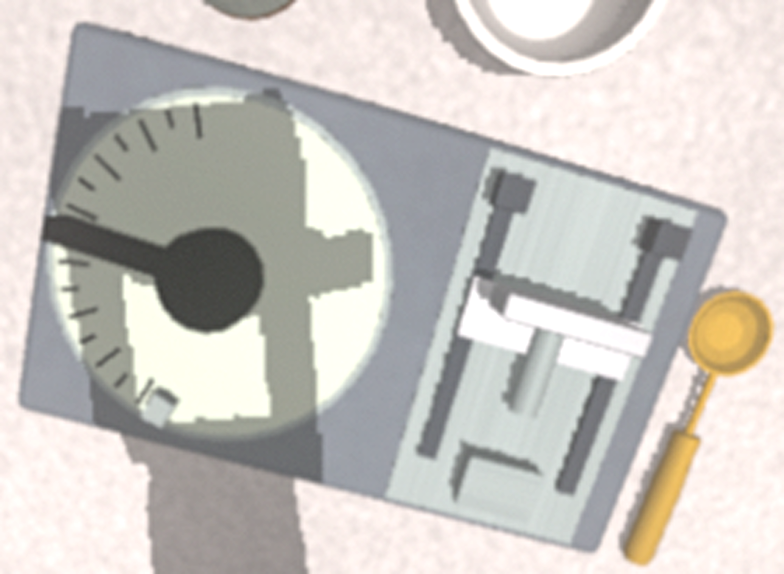

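View pics/w2z.png

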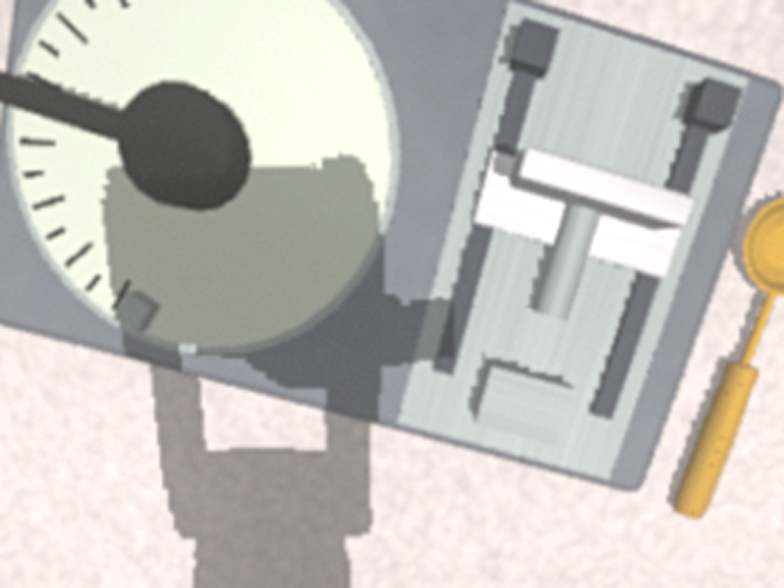

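Run:
```python
from h import *
from scipy.spatial.transform import Rotation as Ro
c=get_calibration("wrist");K=np.array([[c["fx"],0,c["cx"]],[0,c["fy"],c["cy"]],[0,0,1.]])
W={1:([530.158,109.3,329.838],[179.987,-.0144,-90.0656]),2:([449.606,79.519,299.825],[-179.964,.007,-90.0674])}
def pw(i,X):
    M=np.eye(4);M[:3,:3]=Ro.from_euler("xyz",W[i][1],degrees=True).as_matrix();M[:3,3]=W[i][0]
    E=np.linalg.inv(M@c["mount"]); return cv2.projectPoints(np.asarray(X,float).reshape(-1,3),cv2.Rodrigues(E[:3,:3])[0],E[:3,3],K,c["D"])[0][:,0]
z1=lambda p:np.array(p)/2.8+[125,20]; z2=lambda p:np.array(p)/2.8+[100,0]
tz=lambda p:np.array(p)/3.8+[115,150]; sz=lambda p:np.array(p)/4+[215,130]
def P(v,X): return pw(v,X) if v in W else proj(v,X)
A,B,C,D=(100,170),(100,-170),(-100,-170),(-100,170); H=(0,75)
obs=[("top",A,tz((138,43))),("top",B,tz((690,187))),("top",C,tz((604,527))),("top",D,tz((38,371))),("top",H,tz((227,239))),
("scene",A,sz((697,494))),("scene",B,sz((33,270))),("scene",C,sz((183,28))),("scene",D,sz((770,199))),("scene",H,sz((575,228))),
(1,A,z1((76,21))),(1,B,z1((728,212))),(1,C,z1((594,553))),(1,D,z1((19,407))),(1,H,z1((211,277))),
(2,B,z2((783,86))),(2,C,z2((636,492))),(2,H,z2((184,142)))]
def f(p,zf=None):
    r=[]
    for v,l,px in obs:
        z=p[3] if zf is None else zf
        X=T([[*l,z+(42 if l==H else 0)]],p[:3]); r.append(P(v,X)[0]-px)
    return np.array(r).ravel()
for a in (None,60):
    r=least_squares(lambda p:f(p,a),[550,100,-.2,60] if a is None else [550,100,-.2],x_scale=[100,100,.1,50][:4 if a is None else 3],loss="soft_l1")
    print(r.x,np.degrees(r.x[2]));print(f(r.x,a).reshape(-1,2).round(1).tolist())
pose=r.x[:3]; np.save("pose.npy",pose)
# wing: tip ends mid top edge
def wf(q):
    e=[]
    X=lambda rr,z:T([[rr*np.cos(q[0]),75+rr*np.sin(q[0]),60+z]],pose)
    e+=[P("top",X(80,36))[0]-tz((97,195)), P(1,X(80,36))[0]-z1((45,228)), P(1,X(30,36))[0]-z1((150,258)), P(2,X(60,36))[0]-z2((60,105))]
    return np.array(e).ravel()
s=least_squares(wf,[1.5]);print("wing",np.degrees(s.x),s.fun.round(1))
def jf(q):
    X=lambda dx,y:T([[q[0]+dx,y,116]],pose)
    e=[P(1,X(6,-60))[0]-z1((512,290)),P(1,X(6,-130))[0]-z1((648,333)),P(1,X(-6,-60))[0]-z1((504,314)),P(1,X(-6,-130))[0]-z1((643,355)),
    P(2,X(6,-60))[0]-z2((525,150)),P(2,X(6,-130))[0]-z2((692,197)),P(2,X(-6,-60))[0]-z2((515,180)),P(2,X(-6,-130))[0]-z2((685,227))]
    return np.array(e).ravel()
s=least_squares(jf,[30.]);print("plate x",s.x,s.fun.round(1))
q=np.radians(160);
print("zero-stop px expected", P(1,T([[75*np.cos(q+.18),75+75*np.sin(q+.18),78]],pose)), "seen",z1((160,402)))
print("axis",T([[0,75,0]],pose),"plate",T([[s.x[0],-95,0]],pose))
```

```text
[ 5.54671148e+02  1.11555187e+02 -2.68576580e-01  5.13811172e+01] -15.38830452144638
[[-0.3, 0.5], [-0.3, 0.4], [-0.3, 0.3], [-0.5, -0.5], [-1.5, 0.0], [-0.2, 1.2], [-2.5, 0.0], [-1.2, 0.4], [-1.7, 0.8], [-2.5, -1.0], [0.1, -0.7], [-0.0, -0.1], [-0.2, -0.5], [-0.0, -0.8], [-1.2, 1.3], [0.5, -0.2], [0.5, 0.2], [-1.2, 1.7]]
[ 5.55406239e+02  1.11205910e+02 -2.72642918e-01] -15.621288515702638
[[-1.0, -1.0], [0.4, -0.1], [-0.2, 0.7], [-1.9, -1.2], [-2.3, -0.9], [0.7, -0.8], [-3.0, -2.8], [-1.1, -2.4], [-0.5, -1.4], [-1.8, -3.6], [-1.6, -3.1], [3.0, 0.1], [1.2, 1.7], [-2.4, -0.3], [-2.2, 1.2], [3.8, -1.5], [1.8, 1.8], [-3.2, -0.3]]
wing [87.95620394] [-2.6 -0.2 -1.4 -0.2 -1.7  0.6 -8.4 -2.4]
plate x [27.59321902] [-0.7  0.8  2.3  0.5 -0.9  1.4  0.6  1.6  0.8 -1.8  2.1  0.6  1.  -1.
  0.7  0.9]
zero-stop px expected [[182.30893494 165.99755859]] seen [182.14285714 163.57142857]
axis [[575.60206455 183.435604     0.        ]] plate [[556.39885747  12.28472737   0.        ]]
```

Run:
```python
from h import *
from scipy.spatial.transform import Rotation as Ro
c=get_calibration("wrist");K=np.array([[c["fx"],0,c["cx"]],[0,c["fy"],c["cy"]],[0,0,1.]])
W={1:([530.158,109.3,329.838],[179.987,-.0144,-90.0656]),2:([449.606,79.519,299.825],[-179.964,.007,-90.0674])}
def pw(i,X):
    M=np.eye(4);M[:3,:3]=Ro.from_euler("xyz",W[i][1],degrees=True).as_matrix();M[:3,3]=W[i][0]
    E=np.linalg.inv(M@c["mount"]); return cv2.projectPoints(np.asarray(X,float).reshape(-1,3),cv2.Rodrigues(E[:3,:3])[0],E[:3,3],K,c["D"])[0][:,0]
z1=lambda p:np.array(p)/2.8+[125,20]; z2=lambda p:np.array(p)/2.8+[100,0]
tz=lambda p:np.array(p)/3.8+[115,150]; sz=lambda p:np.array(p)/4+[215,130]
def P(v,X): return pw(v,X) if v in W else proj(v,X)
tri={"B":[("top",tz((690,187))),("scene",sz((33,270))),(1,z1((728,212))),(2,z2((783,86)))],
"C":[("top",tz((604,527))),("scene",sz((183,28))),(1,z1((594,553))),(2,z2((636,492)))],
"A":[("top",tz((138,43))),("scene",sz((697,494))),(1,z1((76,21)))],
"D":[("top",tz((38,371))),("scene",sz((770,199))),(1,z1((19,407)))],
"hubtop":[("top",tz((227,239))),("scene",sz((568,225))),(1,z1((211,277))),(2,z2((180,138)))],
"plate+y top -x":[("scene",sz((296,148))),(1,z1((512,290))),(2,z2((525,150)))],
"plate-y top":[("scene",sz((155,110))),(1,z1((648,333))),(2,z2((692,197)))],
"wingtip":[("top",tz((97,195))),("scene",sz((731,278))),(1,z1((45,228)))],
"zerostop":[("top",tz((172,355))),("scene",sz((620,157))),(1,z1((163,400))),(2,z2((143,304)))]}
for k,o in tri.items():
    for sub in (o,[x for x in o if x[0] in W]):
        if len(sub)<2: continue
        s=least_squares(lambda X:np.concatenate([P(v,X)[0]-p for v,p in sub]),[550,100,60.]);print(k,s.x.round(1),s.fun.round(1))
```

```text
B [605.8 -77.4  53.1] [-0.9  0.4 -1.8 -0.5 -0.6  0.1 -0.1 -0.3]
B [605.9 -78.8  50.9] [-0.3  0.   0.2 -0. ]
C [413.9 -24.8  53.9] [-0.7  0.1 -0.8 -0.2 -0.3 -0.3  0.3  0.1]
C [415.8 -23.4  58.9] [-0.2  0.1  0.2 -0. ]
A [695.3 248.2  54. ] [-0.3  0.6 -0.3 -0.   0.  -0.3]
D [502.3 302.5  52.2] [-0.9  0.  -1.5  0.2 -0.4 -0. ]
hubtop [576.9 182.6  95.7] [-1.2 -1.2 -1.1 -0.2 -0.7 -0.3  0.6  0.7]
hubtop [576.9 180.9 102. ] [-0.3  0.2  0.3 -0.1]
plate+y top -x [570.7  45.9 120.7] [-2.5  0.2 -1.3  1.9 -0.2 -1.4]
plate+y top -x [571.1  43.1 106.6] [-1.1  0.3  0.9 -0.2]
plate-y top [553.4 -19.3 119.7] [ 0.2  0.4  0.4  0.5 -0.2 -0.3]
plate-y top [553.3 -20.7 115.1] [ 0.3 -0.  -0.2  0. ]
wingtip [599.7 258.6  94.5] [-1.9 -0.  -1.8  0.2 -0.1 -0.1]
zerostop [511.2 213.7  77.8] [ 0.2  0.1 -2.1  0.8  0.2  0.8 -1.5 -0.3]
zerostop [509.9 216.3  66.5] [ 0.3 -0.2 -0.3  0.2]
```

The views agree: the tester is at about (555,111.5) with yaw −15.5°, the wing at about 88° (reset about 1.25 rad), and the plate at tester x of about 27 (jaw about 36 mm). Next I push the jaw.

```bash
cat >> h.py <<'E'
pose=(555.,111.5,np.radians(-15.5))
def tp(x,y,z): return T([[x,y,z]],pose)[0]
tx=np.array([np.cos(pose[2]),np.sin(pose[2]),0])
E
python3 - <<'E'
from h import *
R=[180,0,-105.5]
goto(tp(-14,-95,170),R); move_l(tp(-14,-95,93),R,150)
o=get_obs();f0=o["wrist_force"];print(o["t"],o["tcp_pos"],tp(-14,-95,93),f0)
move_l(tp(41,-95,93),R,60)
o=get_obs();print(o["t"],(o["wrist_force"]-f0)@tx)
for x in np.arange(42,56,1.5):
    move_l(tp(x,-95,93),R,30); o=get_obs(); F=(o["wrist_force"]-f0)@tx; print(x,F.round(1),((o["tcp_pos"]-tp(0,-95,93))@tx).round(1),o["t"])
    if F<-12: break
E
```

```text
5.7 [517.32833546  23.92832966  94.57406731] [516.12152793  23.69644421  93.        ] [0.04330895 0.46116106 0.18923589]
6.7667 -0.6317968520113115
42.0 -0.3 41.9 7.0167
43.5 -1.4 43.0 7.2667
45.0 -1.8 44.9 7.5167
46.5 -1.0 46.6 7.7667
48.0 -5.3 46.6 8.0167
49.5 -9.5 46.6 8.2667
51.0 -13.2 46.5 8.5167
```

The jaw reached a hard stop at TCP x=46.6 (46 expected). I'll back off, look, and head for the wing.

Run:
```python
from h import *
R=[180,0,-105.5]
move_l(tp(15,-95,93),R,100); move_l(tp(0,-95,190),R,200)
goto((450,80,300),[180,0,-90]); im=get_image("wrist"); print(get_obs()["t"])
cv2.imwrite("pics/w3z.png",cv2.convertScaleAbs(cv2.resize(im[0:210,100:380,::-1],None,fx=2.8,fy=2.8),alpha=1.4))
```

```text
10.3583
```

View pics/w3z.png

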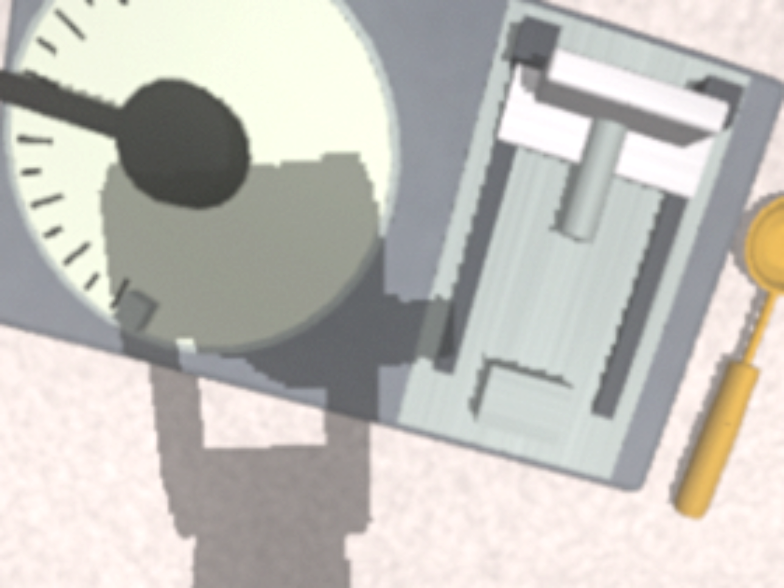

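The jaw plate now stands against both stop blocks at (535,40) and (715,90) in the zoom. The wing hasn't moved. Next I turn the knob.

Run:
```python
from h import *
def fin(a,d,r=57):
    t=np.radians(a); return (r*np.cos(t)+d*np.sin(t), 75+r*np.sin(t)-d*np.cos(t))
def yaw(a): return [180,0,-105.5+a-88]
def go(a,d,z,v): move_l(tp(*fin(a,d),z),yaw(a),v)
goto(tp(*fin(88,34),180),yaw(88)); go(88,34,75,150)
o=get_obs();f0=o["wrist_force"];print(o["t"],o["tcp_pos"],f0)
def ft(a):
    w=np.radians(a+90)+pose[2]; o=get_obs(); return (o["wrist_force"]-f0)@[np.cos(w),np.sin(w),0],o
for a in range(88,157,6):
    go(a,17,75,50); F,o=ft(a); print(a,F.round(1),o["t"])
    if F<-12: break
for a in np.arange(156,170,1.5):
    if F<-12: break
    go(a,17,75,30); F,o=ft(a); print(a,F.round(1),o["t"])
    if F<-9: break
```

```text
12.2167 [625.71172939 228.02000875  76.5184229 ] [0.48705418 0.49472916 0.33216891]
88 0.8 12.7083
94 0.0 12.9833
100 0.2 13.2583
106 0.6 13.5333
112 0.0 13.8083
118 0.5 14.0833
124 0.6 14.3583
130 1.4 14.6333
136 1.0 14.9083
142 2.0 15.1833
148 1.2 15.4583
154 1.3 15.7333
156.0 0.8 15.9833
157.5 0.6 16.2333
159.0 0.7 16.4833
160.5 -2.5 16.7333
162.0 -5.0 16.9833
163.5 -10.0 17.2333
```

Run:
```python
from h import *
def fin(a,d,r=57):
    t=np.radians(a); return (r*np.cos(t)+d*np.sin(t), 75+r*np.sin(t)-d*np.cos(t))
move_l(tp(*fin(160,32),76),None,80)
move_l(tp(*fin(160,32),190),None,200)
goto((500,80,330),[180,0,-90]); im=get_image("wrist"); o=get_obs();print(o["t"],o["tcp_pos"],o["wrist_force"])
cv2.imwrite("pics/w4z.png",cv2.convertScaleAbs(cv2.resize(im[0:210,100:380,::-1],None,fx=2.8,fy=2.8),alpha=1.4))
```

```text
19.2667 [499.28597344  80.58201715 327.59018575] [-0.89929941  0.94038905  0.44179924]
```

View pics/w4z.png

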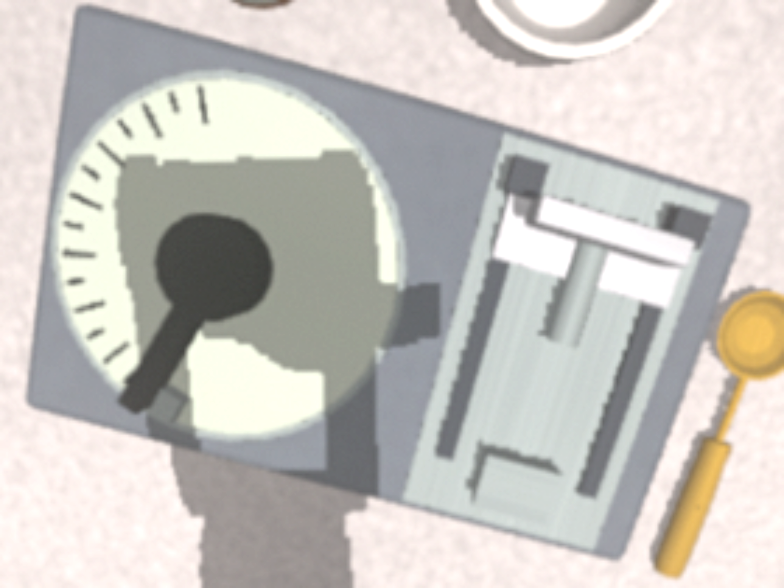

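The wing lies against the zero stop at (165,400) in the zoom, the jaw is still against its stop blocks, and the arm is clear of everything.

Run:
```python
from h import *
wait(0.3); im=get_image("top"); cv2.imwrite("pics/topend.png",im[:,:,::-1])
a=cv2.imread("pics/top0.png")
cv2.imwrite("pics/cmp.png",np.vstack([x[100:300,100:330] for x in (a,im[:,:,::-1])]))
sign_off()
```

```text
the job is handed in; nothing more can be done
```

View pics/cmp.png

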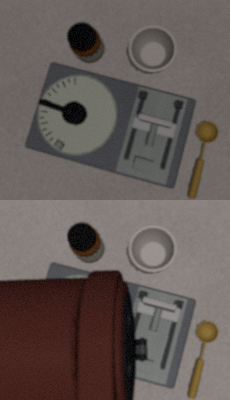

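I slid the jaw back to its open stop, then turned the reset knob anticlockwise to its zero stop. I pulled the arm clear and handed the job in at about 20 s.

- **Jaw:** it met a hard stop where expected (TCP at tester x = 46.6 mm, 46 mm expected; force rose to 13 N). A later wrist picture shows the plate against both stop blocks.
- **Knob:** it met a hard stop at a wing angle of about 160°, and the force rose to 10 N. The last wrist picture shows the wing against the zero stop. I did not measure its final angle more finely than that.
- **Jar, mortar and spoon:** they look unmoved when the first and last top pictures are compared. The arm hides most of the dial in the last one.
- **Disagreement:** deck heights measured from the pictures came out at 51–59 mm against the stated 60 mm. I put this down to the bevelled deck edges and used 60 mm, and both stops were met where that predicted.

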